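# Tip the drain tray and blow the filter holders dry with the lock-off air gun

### The arm

A 6-joint arm with a two-finger parallel gripper is mounted at the origin on the work surface. World frame = base frame: x ahead of the robot, y to its left, z up, the work surface at z = 0. Lengths are in m, angles in rad, forces in N, time in s.
With the tool pointing down it reaches from about 0.375 to 0.9 m from the base axis. Payload 3.1 kg.
Tool frame: the origin (TCP) lies at the very end of the fingers, on their centre line; the grasp point (between the pads) lies 19 mm behind it; z points along the fingers, y is the line along which they close (so a half turn about z gives the same grasp; the last joint's range is limited). The gripper opens to 85 mm and grips with 20 to 120 N. Pads are 22 mm wide; open, the fingers measure 114 mm over their backs; the gripper's body (76 mm by 85 mm) begins 54 mm behind the grasp point. The pads swing forward as they close: fully open they stand 13 mm farther back than shut.
Start: joints at [0.928, 0.527, 1.433, -0, 1.181, -0.178], TCP at [0.28, 0.559, 0.231] pointing down, gripper open.
Joint ranges: [-3.08, 3.08], [-0.75, 2.2], [0.22, 2.44], [-1.43, 4.57], [0, 2.65], [-2.85, 2.85]. Speed limits (rad/s): [2.79, 2.79, 3.14, 3.14, 3.14, 3.14].

### API

Orientations are given as a unit quaternion [x, y, z, w].
In Python, from station import manip gives the robot as it stands.
- The arm moves only by the shell command python3 -m handwheel 'ROWS' [FORCE]. ROWS is JSON, a list of rows, each a list of 7 numbers: the shift along the world's x, y, z in mm, then the turn, a rotation vector about the world's x, y, z in degrees, then the opening, from 0 (shut) to 1 (fully open). A call has exactly 10 rows; each row shifts and turns the commanded pose from where the row before left it; what a row does not reach is not made up. A row lasts 1/8 s, in which the tool goes at most 62.5 mm and 10.7 degrees, less where a joint would pass 70% of its speed; a pose out of reach is approached as far as the arm can. A call is refused whole if a number of a shift passes 62.5 or a number of a turn 10.7, either way. A call with a gripper value outside its range is refused whole. The fingers move at their own pace and stop on an object; FORCE is the grip in N (left out, the last holds). Time passes only in rows, so rows that do not move let the fingers close, or fill a call up. It gives the time, the measured TCP pose, the force, the opening and the grip force at its end, in the units of the state.
- manip.sense(): the state, without advancing time (a new reading comes with each control period).
- manip.snapshot(name): name is "scene" or "top" or "wrist"; returns the picture (384x512x3 uint8, red, green, blue); there is no depth.
- manip.get_calibration(name): a dict with "K" (3x3 intrinsics, pixels), "rvec" (rotation vector, rad) and "tvec" (3), from world to camera coordinates, as OpenCV has them. Camera axes: x right, y down, z forward; pixel columns grow to the right and rows downward; lengths in m; the calibration is good to about 2 mm. A picture is of the moment at which its call begins: read the wrist's pose just before it. get_calibration takes no time and is no camera call; for the wrist camera it gives the pose at the moment of the call.
- manip.sign_off(): hands the job in; it is judged then, once.
The state is a dict: "t": time; "q": joint angles; "qd": joint speeds; "tau": joint torques, N m; "tcp_pos": TCP position; "tool_rot": TCP orientation; "force": force on the tool from outside, world axes, zero at the start; "ft_torque": the same for the moment, N m; "finger_gap": opening from 0.0 (shut) to 1.0 (fully open); "gripper_force": force on a finger pad.
Only numpy, scipy, OpenCV 4.12 (cv2) and the standard library are available. Lean on these libraries where they do the work, as an engineer would, in place of code of your own. Each camera call takes 0.05 s, during which the arm holds its last target. There are 200 camera calls.

### The job

Blow the washed filter holders dry: first press the far lip of the steel drain tray down until it is tipped right over and all three blue holders have slid down to the far end under the nozzle, where they must stay. Then flip the red lock-off on the air gun's paddle forward, towards the nozzle, pinch the paddle fully home against the gun's body between your fingers, keep it in for about two seconds, and let go so that it springs out again. Do not knock any of the bottles and glassware standing about.

Things in the scene. Friction and masses are not known exactly. Their poses are not given: they have to be found in the camera images.
- gun: Air gun: level aluminium cylinder, 32 mm across, 170 mm long, blue front sleeve, clamped at both ends on a fixed stand, right of the tray. Origin: middle of its axis, 190 mm above the bench. x: forward along it to the nozzle (towards the tray). z: out through the paddle, away from the robot and 27 deg above level. y: up and towards the robot, 27 deg off vertical; fingers coming in along -y straddle it.
- paddle (a joint): Black paddle along the gun, 120 mm long, 28 mm wide, 4 mm thick, hinged at its rear, free end forward. 0 = sprung out: outer face at z = 33 mm (x = -20), 38 mm (x = +30), 41 mm (free end, x = +55) of the gun. 0.11 rad = fully home, outer face at z = 28 mm. Squeezed at x = +30 it needs 5 N to start, 9 N to go home, and springs back. Blocked while the lock-off stands up.
- paddle_hinge (a point): Middle of the paddle's hinge pin, at x = -60, z = +26 mm of the gun, with the gun's axes; it does not move. The air hose comes in behind it.
- lock_off (a joint): Red lock-off tab, 4 mm thick, 18 mm wide, pivoted in a slot of the paddle 40 mm in front of the paddle's hinge (x = -20 mm of the gun). Stands up 32 mm; its short inner foot props the paddle off the body. 0 = upright, locked; swings forward (to the nozzle) to 1.4 rad, almost flat, tip near x = +10 mm. Paddle goes home only beyond 1.0 rad. About 1 N at the tip moves it; it stays where left.
- lock_tip (a point): Middle of the outer tip of the red lock-off; upright it is at about x = -24, y = 0, z = +62 mm of the gun.
- cross_rod (a point): Middle of the stand's upper cross rod: steel, 12 mm thick, 270 mm long, parallel to the gun, 165 mm above the gun's axis and 35 mm farther from the robot, so a hand coming straight down onto the gun strikes it; one that leans back towards the robot passes under it. Two uprights, 12 mm thick, 385 mm high, stand 48 mm beyond the gun's axis at x = -105 and +105 mm of the gun.
- squeeze_spot (a point): On the gun's axis at x = +30 mm, with the gun's axes: the section where the ribbed part of the paddle is squeezed, in front of the folded lock-off. Along z, body and paddle together measure 54 mm here (-16 to +38 mm) with the paddle out, 44 mm with it home. Nothing else is in the way between the clamps, which begin 87 mm either side of the gun's middle.
- tray (a joint): Steel drain tray, 200 mm long (away from the robot), 214 mm wide, 32 mm deep, two dividers making three 66 mm lanes. Seesaw on a level cross axis 75 mm above the bench: 0 = level on its near stop, 0.42 rad = far end fully down. The holders keep it level at first and keep it tipped once they have slid; let go too early it drops back. 1 to 3 N on the far lip tips it.
- tray_lip (a point): Middle of the top face of the flat push lip on the tray's far end: 26 mm long, 100 mm wide, 4 mm thick, yellow outer edge. x points along the tray to the far end, y along the lip to the left, z up. The tray's axis is 103 mm nearer the robot and 35 mm lower. The lip sinks 45 mm when the tray is tipped right over. The gun's nozzle tip is about 140 mm to its right, at 135 mm height.
- tray_floor (a point): Centre of the tray's inner floor, with the tray's axes: x along the tray to the far end (the one that goes down), z up out of the tray. The inside of the far wall is at x = +96 mm; a holder that touches it has its centre at x = +66 mm.
- holder0_mid (a point): Centre of the round blue filter holder in the right-hand lane: 60 mm in diameter, 18 mm high, white top, about 80 g. It slides easily on the wet steel once the tray leans more than about 0.27 rad.
- holder1_mid (a point): Centre of the same kind of blue filter holder in the middle lane.
- holder2_mid (a point): Centre of the same kind of blue filter holder in the left-hand lane.
- amber_a: Amber glass bottle with a label, 68 mm in diameter, 150 mm high, behind the gun; bystander. Origin at its foot.
- amber_b: Amber glass bottle without label, same size; bystander. Origin at its foot.
- wash_bottle: White plastic bottle with a red cap, 64 mm in diameter, 165 mm high; bystander. Origin at its foot.
- grad_cylinder: Measuring cylinder, 246 mm high, foot 84 mm wide, on the left; bystander. Origin at its foot.
- flask: Conical flask with cork, 116 mm wide, 177 mm high, on the left; bystander. Origin at its foot.
- membrane_box: White box with a blue lid, 103 x 103 x 36 mm, on the right; bystander. Origin at its foot.
- beaker: Clear beaker, 72 mm wide, 70 mm high, on the grey base plate under the gun; bystander. Origin at its foot.

How it is judged:
On the way, in this order (a step that is already met when the one before it is completed fails the run):
1. the tray is tipped right over and all three holders have slid to its far end (value of joint tray above 0.36 rad and x of each of holder0_mid, holder1_mid, holder2_mid in the frame of tray_floor above 0.055 m), for 0.3 s.
2. the red lock-off is flipped forward while the paddle is still out (value of joint lock_off above 0.9 rad and value of joint paddle below 0.06 rad), for 0.1 s.
3. the paddle is pinched home against the gun's body, with fingers on both, for a good second (value of joint paddle above 0.09 rad and contact force between gun and the fingers above 1 N), for 1.2 s.
At the end, for the whole second after the job is handed in: The paddle has sprung out again (under 0.03 rad), the tray is still tipped (over 0.36 rad), and all three holders lie still at its far end, their centres more than 55 mm beyond the middle of the tray floor (within 11 mm of touching the far wall) (all of step 1 and value of joint paddle below 0.03 rad and linear speed of each of holder0, holder1, holder2 below 0.02 m/s).
It fails at once if the paddle is forced in while the lock-off stands up (value of joint paddle above 0.07 rad and value of joint lock_off below 0.5 rad).
It fails at once if a holder leaves the tray (z of any of holder0_mid, holder1_mid, holder2_mid in the frame of tray_floor above 0.035 m or height (world z) of any of holder0_mid, holder1_mid, holder2_mid below 0.03 m).
It fails at once if a bottle, flask, box, beaker or cylinder standing about is knocked (moved over 30 mm or tipped) (distance of any of amber_a, amber_b, wash_bottle, grad_cylinder, flask, membrane_box, beaker from where it was at the start of the episode above 0.03 m or angle between any of amber_a, amber_b, wash_bottle, grad_cylinder, flask, beaker's own z axis and vertical above 0.3 rad).
It also fails if it takes over 58 s, if anything falls off the work surface, if the arm or the gripper's body presses on something with over 40 N, if the wrist force passes 120 N, or if a joint passes its speed limit or range.

## Working session

There is one attempt and no reset: what is moved stays moved. The work goes in short steps, Python scripts to look and compute and a shell command to move; the robot and the scene stay as the last step left them, time stands still between calls to the robot, and variables do not carry over. Pictures are saved under pics/ and viewed, at most 10 in all, crops included, and the job is handed in when it is done.

```bash
mkdir -p pics; python3 - <<'E'
from station import manip
import cv2
for n in("scene","top"):
    im=manip.snapshot(n)[:,:,::-1]
    cv2.imwrite(f"pics/{n}0.png",cv2.resize(im,(800,600),interpolation=cv2.INTER_CUBIC))
    c=manip.get_calibration(n);print(n,c)
s=manip.sense();print(s['t'],s['tcp_pos'],s['tool_rot'],s['force'])
E
```

```text
scene {'K': array([[445.44963837,   0.        , 262.33150602],
       [  0.        , 445.44963837, 193.5002781 ],
       [  0.        ,   0.        ,   1.        ]]), 'rvec': array([ 0.89686769,  2.48929703, -1.13793488]), 'tvec': array([ 0.50017094, -0.09481894,  2.11044697])}
top {'K': array([[463.87340674,   0.        , 260.7012747 ],
       [  0.        , 463.87340674, 201.32019507],
       [  0.        ,   0.        ,   1.        ]]), 'rvec': array([ 2.1478559 , -2.15282124,  0.13035351]), 'tvec': array([-0.01050189,  0.63989077,  1.62456183])}
0.1 [0.27918947 0.55846354 0.2304575 ] [ 2.29816278e-01  9.73233553e-01 -8.85065342e-04 -3.82393259e-04] [0.66101305 0.58124869 0.37478444]
```

View pics/scene0.png

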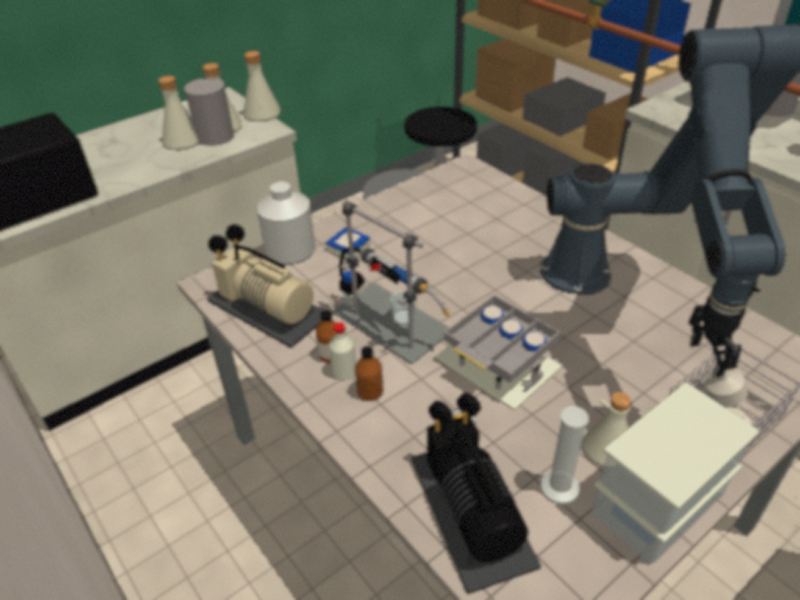

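View pics/top0.png

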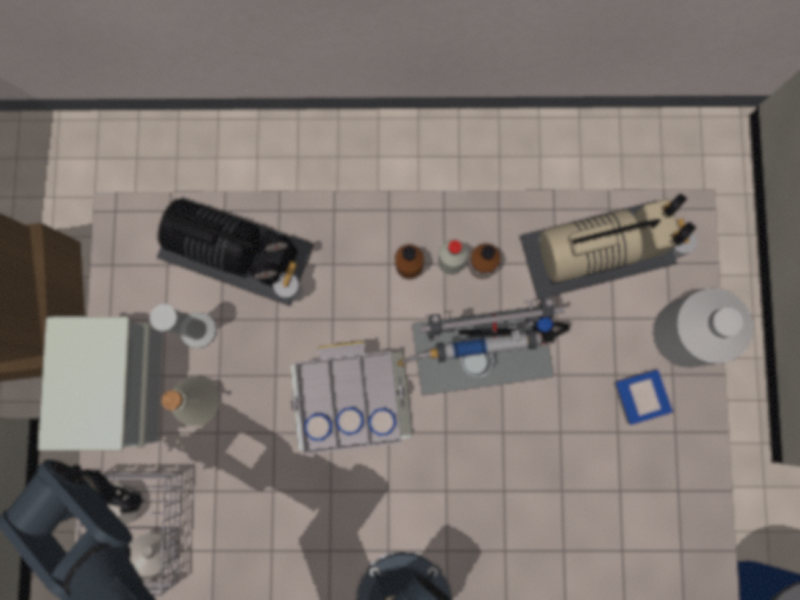

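The scene view shows the tray at about (500,345), with the gun at (395,272). In the top view the tray lip's yellow edge is near (342,347) and the gun runs from about (435,352) to (560,335).

```bash
python3 - <<'E'
from station import manip
import cv2
im=manip.snapshot("top")[:,:,::-1]
a=cv2.resize(im[185:300,180:380],(800,460),interpolation=cv2.INTER_CUBIC)
cv2.imwrite("pics/topc.png",a)
im=manip.snapshot("scene")[:,:,::-1]
a=cv2.resize(im[120:260,200:380],(771,600),interpolation=cv2.INTER_CUBIC)
cv2.imwrite("pics/scc.png",a)
E
cat >h.py <<'E'
from station import manip
import cv2,numpy as np
from scipy.spatial.transform import Rotation as R
def ray(n,uv):
    c=manip.get_calibration(n);M=cv2.Rodrigues(np.array(c['rvec']))[0]
    return -M.T@c['tvec'],M.T@np.linalg.inv(c['K'])@[uv[0],uv[1],1]
def atz(n,uv,z):
    o,d=ray(n,uv);return o+d*(z-o[2])/d[2]
def tri(a,b):
    (o1,d1),(o2,d2)=ray("top",a),ray("scene",b)
    s=np.linalg.lstsq(np.c_[d1,-d2],o2-o1,rcond=None)[0]
    p,q=o1+d1*s[0],o2+d2*s[1];return (p+q)/2,np.linalg.norm(p-q)
def proj(n,P):
    c=manip.get_calibration(n);return cv2.projectPoints(np.array(P,float).reshape(-1,3),c['rvec'],c['tvec'],c['K'],None)[0][:,0]
E
```

```text
(no output)
```

View pics/topc.png

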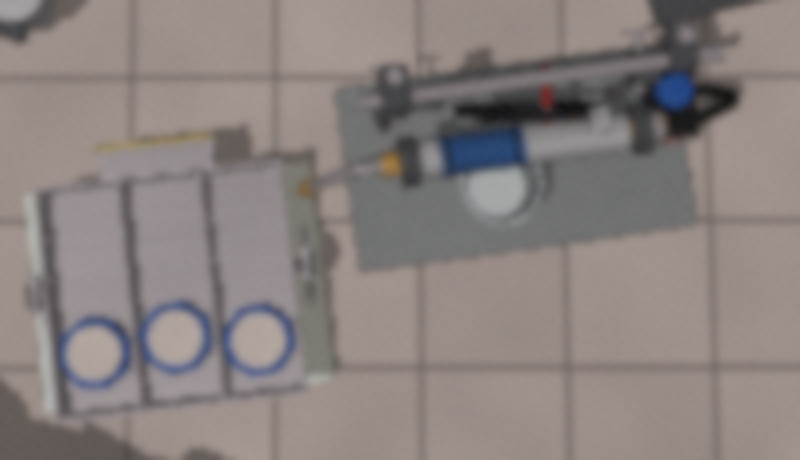

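View pics/scc.png

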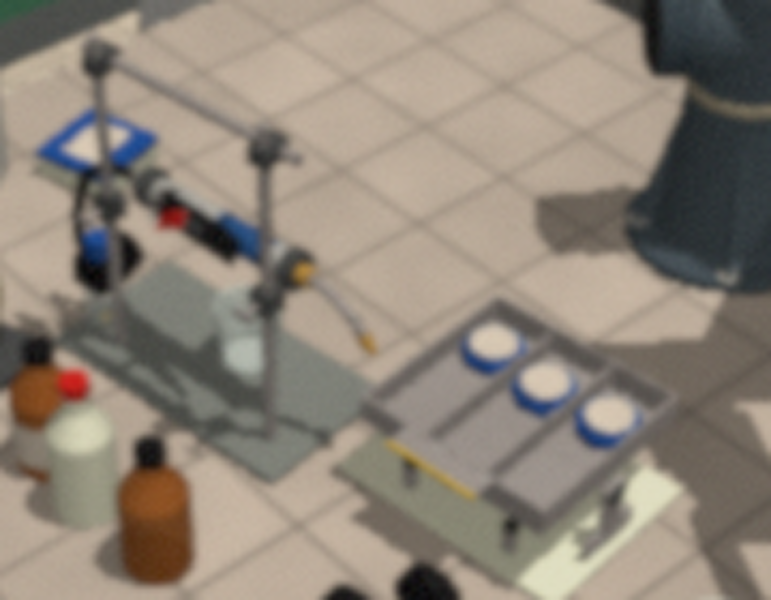

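```bash
python3 - <<'E'
from h import *
T=lambda u,v:(180+(u+.5)/4-.5,185+(v+.5)/4-.5)
S=lambda u,v:(200+(u+.5)/4.283-.5,120+(v+.5)/4.286-.5)
f,r=atz("top",T(410,161),.19),atz("top",T(643,131),.19)
print("gun clamps",f,r,(f+r)/2,np.linalg.norm(f-r))
print("bodies blue", [atz("top",T(*p),.19) for p in((443,154),(525,146))])
print("red tri",tri(T(547,98),S(173,217)))
print("orange nut",tri(T(391,163),S(303,270)))
print("nozzle tip",tri(T(305,188),S(370,345)))
l=[tri(T(97,150),S(475,497)),tri(T(215,135),S(388,444))];print("lip edge",l)
print([atz("top",T(*p),.11) for p in((97,150),(215,135),(104,180),(213,166))])
print("tray corners",[atz("top",T(*p),.117) for p in((25,193),(315,155),(50,414),(330,375))])
print("holders",[atz("top",T(*p),.1) for p in((258,340),(176,337),(96,352))])
x=f-r;x[2]=0;x/=np.linalg.norm(x);h=np.array([-x[1],x[0],0]);h=-h if h[0]<0 else h
a=np.deg2rad(27);z=np.cos(a)*h+np.sin(a)*np.array([0,0,1]);y=np.cross(z,x);print("x",x,"y",y,"z",z)
c=(f+r)/2;print("tip pred",c-.024*x+.062*z)
print("cross rod ends top",[atz("top",T(*p),.355) for p in((390,97),(690,52))], "pred",c+.035*h,np.array([0,0,.165]))
print("bottles",[atz("top",(p[0]*.64,p[1]*.64),.15) for p in((408,253),(453,248),(486,252))])
E
```

```text
gun clamps [ 0.54319069 -0.08265216  0.19      ] [ 0.56714363 -0.27203632  0.19      ] [ 0.55516716 -0.17734424  0.19      ] 0.19089291219325624
bodies blue [array([ 0.54881819, -0.1094743 ,  0.19      ]), array([ 0.55516424, -0.17608038,  0.19      ])]
red tri (array([ 0.59474191, -0.19479141,  0.20679947]), np.float64(0.006135062242917374))
orange nut (array([ 0.54223938, -0.06799811,  0.19384159]), np.float64(0.0025568662282923807))
nozzle tip (array([0.52428608, 0.00397815, 0.13940543]), np.float64(0.0012725853783876338))
lip edge [(array([0.5595564 , 0.18357523, 0.10425621]), np.float64(0.0015262267193629424)), (array([0.5721458 , 0.08275167, 0.10090325]), np.float64(0.0026309454665125994))]
[array([0.55960326, 0.18227711, 0.11      ]), array([0.57224082, 0.08121932, 0.11      ]), array([0.53387756, 0.17592413, 0.11      ]), array([0.54563769, 0.08277415, 0.11      ])]
tray corners [array([0.52248826, 0.24214515, 0.117     ]), array([ 0.55427431, -0.00456532,  0.117     ]), array([0.33741292, 0.21763407, 0.117     ]), array([ 0.36931764, -0.01694439,  0.117     ])]
holders [array([0.39817928, 0.04429563, 0.1       ]), array([0.40081554, 0.11407277, 0.1       ]), array([0.38830674, 0.18201338, 0.1       ])]
x [-0.12547844  0.99209635  0.        ] y [-0.45040232 -0.05696602  0.89100652] z [0.88396432 0.11180211 0.4539905 ]
tip pred [ 0.61298443 -0.19422282  0.21814741]
cross rod ends top [array([ 0.5767213 , -0.06228874,  0.355     ]), array([ 0.60904644, -0.28053826,  0.355     ])] pred [ 0.58989053 -0.17295249  0.19      ] [0.    0.    0.165]
bottles [array([ 0.76053799, -0.01455868,  0.15      ]), array([ 0.77125877, -0.11234369,  0.15      ]), array([ 0.76213399, -0.18382919,  0.15      ])]
```

```bash
python3 -m handwheel '[[0,0,50,0,0,0,0],[0,0,50,0,0,0,0],[34.2,-51.7,0,0,0,4.2,0],[34.2,-51.7,0,0,0,4.2,0],[34.2,-51.7,0,0,0,4.2,0],[34.2,-51.7,0,0,0,4.2,0],[34.2,-51.7,0,0,0,4.2,0],[34.2,-51.7,0,0,0,4.2,0],[34.2,-51.7,0,0,0,4.2,0],[34.2,-51.7,0,0,0,4.2,0]]' 40
cat >>h.py <<'E'
def st():
    s=manip.sense();Rm=R.from_quat(s['tool_rot']).as_matrix()
    print('t',s['t'],'tcp',s['tcp_pos'].round(4),'y',Rm[:,1].round(3),'z',Rm[:,2].round(3),'F',s['force'].round(1),'gap',round(s['finger_gap'],3),s['gripper_force'],'q',np.round(s['q'],2))
    return s
E
python3 -c "from h import *;st()"
```

```text
t: 1.45
tcp_pos: [0.5539, 0.1436, 0.3312]
tool_rot: [-0.062, 0.998, 0.0, -0.0]
force: [0.0, 1.1, -0.6]
finger_gap: -0.003
gripper_force: 0.0
t 1.45 tcp [0.5539 0.1436 0.3312] y [-0.125  0.992  0.   ] z [-0.  0. -1.] F [ 0.   1.1 -0.6] gap -0.003 0.0 q [ 0.06  0.36  1.44  0.    1.35 -1.64]
```

```bash
python3 -m handwheel '[[0,0,-50,0,0,0,0],[0,0,-50,0,0,0,0],[0,0,-50,0,0,0,0],[0,0,-40,0,0,0,0],[0,0,-15,0,0,0,0],[0,0,-5,0,0,0,0],[0,0,-3,0,0,0,0],[0,0,-3,0,0,0,0],[0,0,0,0,0,0,0],[0,0,0,0,0,0,0]]'
python3 - <<'E'
from h import *
st()
a=manip.snapshot("scene")[:,:,::-1][120:260,200:380];b=manip.snapshot("wrist")[:,:,::-1]
cv2.imwrite("pics/p1.png",np.hstack([cv2.resize(a,(400,311),interpolation=cv2.INTER_CUBIC),cv2.resize(b,(400,311))]))
E
```

```text
t: 2.7
tcp_pos: [0.5535, 0.1454, 0.1159]
tool_rot: [-0.061, 0.998, 0.0, 0.001]
force: [0.2, 0.0, -0.3]
finger_gap: -0.001
gripper_force: 0.0
t 2.7 tcp [0.5535 0.1454 0.1159] y [-0.122  0.992 -0.   ] z [ 0.001  0.    -1.   ] F [ 0.2  0.  -0.3] gap -0.001 0.0 q [ 0.06  0.61  1.67  0.    0.86 -1.63]
```

View pics/p1.png

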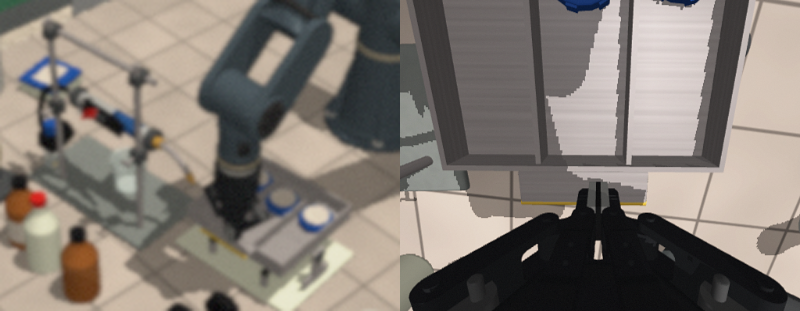

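The wrist view shows the closed fingertips at (597,190), over the lip between the wall and the yellow edge. I'll press slowly.

```bash
python3 -m handwheel '[[0,0,-5,0,0,0,0],[0,0,-5,0,0,0,0],[0.5,0,-5,0,0,0,0],[0.5,0,-5,0,0,0,0],[0.5,0,-5,0,0,0,0],[1,0,-5,0,0,0,0],[1,0,-5,0,0,0,0],[1,0,-5,0,0,0,0],[1,0,-5,0,0,0,0],[1,0,-5,0,0,0,0]]'
python3 -m handwheel '[[0,0,-3,0,0,0,0],[0,0,-2,0,0,0,0],[0,0,0,0,0,0,0],[0,0,0,0,0,0,0],[0,0,0,0,0,0,0],[0,0,0,0,0,0,0],[0,0,0,0,0,0,0],[0,0,0,0,0,0,0],[0,0,0,0,0,0,0],[0,0,0,0,0,0,0]]'
python3 - <<'E'
from h import *
st()
a=manip.snapshot("top")[:,:,::-1][185:300,180:300];b=manip.snapshot("wrist")[:,:,::-1]
cv2.imwrite("pics/p2.png",np.hstack([cv2.resize(a,(400,383),interpolation=cv2.INTER_CUBIC),cv2.resize(b,(400,383))]))
E
```

```text
t: 4.05
tcp_pos: [0.5611, 0.1454, 0.0662]
tool_rot: [-0.061, 0.998, 0.0, 0.002]
force: [-0.6, 1.1, 17.3]
finger_gap: -0.001
gripper_force: 8.2
t: 5.3
tcp_pos: [0.565, 0.1457, 0.0645]
tool_rot: [-0.061, 0.998, 0.0, 0.006]
force: [1.5, 0.9, 19.8]
finger_gap: 0.001
gripper_force: 9.4
t 5.3 tcp [0.565  0.1457 0.0645] y [-0.122  0.993 -0.001] z [ 0.012  0.001 -1.   ] F [ 1.5  0.9 19.8] gap 0.001 9.39397819340229 q [ 0.06  0.7   1.67  0.    0.75 -1.63]
```

View pics/p2.png

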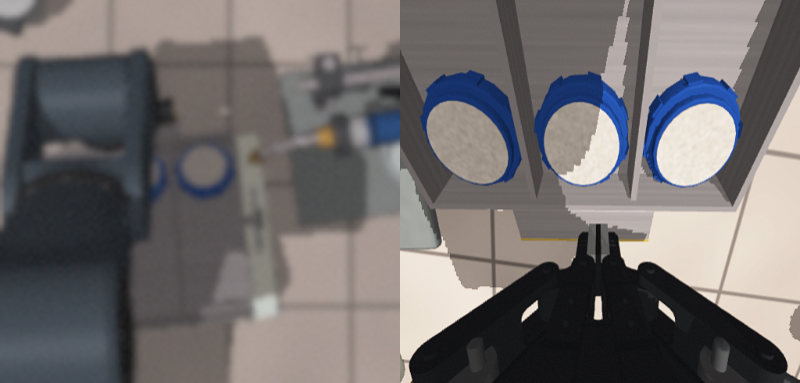

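Both views show all three holders against the far wall, wrist view at (475,140), (585,140) and (693,140). I'll retreat up and back while turning.

```bash
python3 -m handwheel '[[0,0,3,0,0,0,0],[0,0,10,0,0,0,0],[0,0,40,0,0,0,0],[-15,0,50,0,0,-10,0],[-20,0,50,0,0,-10,0],[-20,0,50,0,0,-10,0],[-25,-25,40,0,0,-10,0],[-25,-45,20,0,0,-10,0.3],[-25,-55,0,0,0,-10,0.6],[-10,-60,0,0,0,-10,0.8]]'
python3 -m handwheel '[[0,-60,0,0,0,-10,0.8],[0,-60,0,0,0,-10,0.8],[0,-60,0,0.6,-4.46,0,0.8],[0,0,0,0.6,-4.46,0,0.8],[0,0,0,0.6,-4.46,0,0.8],[0,0,0,0.6,-4.46,0,0.8],[0,0,0,0.6,-4.46,0,0.8],[0,0,0,0.6,-4.46,0,0.8],[0,0,0,0,0,0,0.8],[0,0,0,0,0,0,0.8]]'
python3 - <<'E'
from h import *
s=st()
b=manip.snapshot("wrist")[:,:,::-1]
cv2.imwrite("pics/p3.png",cv2.resize(b,(800,600),interpolation=cv2.INTER_CUBIC))
c=np.array([.5552,-.1773,.19])
x=np.array([-.1255,.9921,0]);y=np.array([-.4504,-.057,.891]);z=np.array([.884,.1118,.454])
print("gunframe tcp",[(s['tcp_pos']-c)@a*1000 for a in(x,y,z)])
P=lambda *v:c+(np.c_[x,y,z]@np.array(v))/1000
pts={'front':P(85,0,0),'rear':P(-85,0,0),'tip':P(-24,0,62),'pad_end':P(55,0,41),'tabfoot':P(-20,0,33),'hinge':P(-60,0,26)}
for k,v in pts.items(): print(k,proj("wrist",v)[0]*800/512)
E
```

```text
t: 6.65
tcp_pos: [0.4169, -0.0399, 0.3231]
tool_rot: [0.524, 0.852, -0.0, -0.001]
force: [2.0, -0.6, 0.4]
finger_gap: 0.638
gripper_force: 0.0
t: 7.9
tcp_pos: [0.4195, -0.2195, 0.3232]
tool_rot: [0.644, 0.728, 0.176, 0.152]
force: [0.1, 0.2, -0.1]
finger_gap: 0.801
gripper_force: 0.0
t 7.9 tcp [ 0.4195 -0.2195  0.3232] y [0.885 0.108 0.453] z [ 0.449  0.061 -0.892] F [ 0.1  0.2 -0.1] gap 0.801 0.0 q [-1.    0.09  1.93  0.52  0.98 -1.38]
gunframe tcp [np.float64(-24.795990821305487), np.float64(182.19078745251312), np.float64(-64.15304819266902)]
front [485.08469431 118.43973279]
rear [473.6330286  337.32092228]
tip [555.25729509 265.78232732]
pad_end [538.03171911 161.76764781]
tabfoot [519.21353188 260.98766632]
hinge [506.8009313  308.87920894]
```

View pics/p3.png

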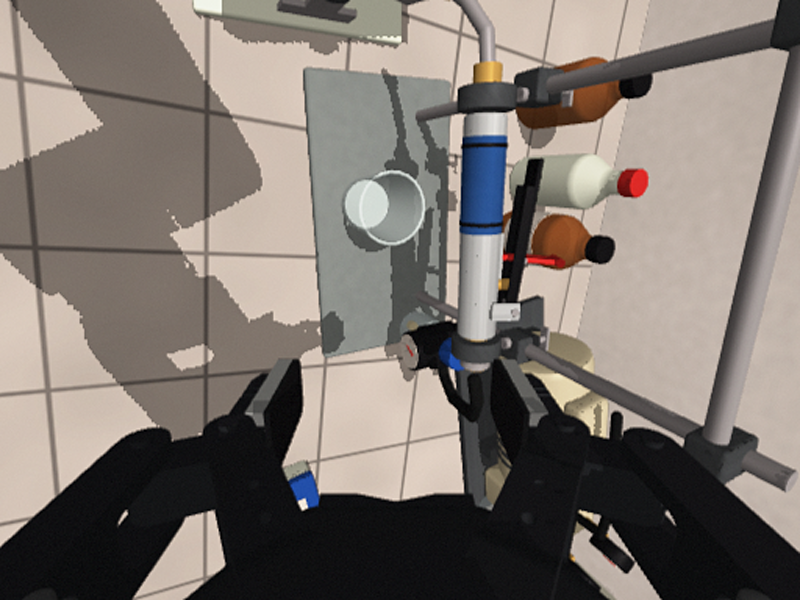

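The view is clear: gun cylinder from (486,112) to (476,338), lock-off tip at (563,264), paddle free end at (537,160). The model is about 2 mm short in x and 1.5 mm in z. I'll straddle the gun behind the lock-off.

```bash
python3 -m handwheel '[[36,-1.5,-14.4,0,0,0,0.8],[36,-1.5,-14.4,0,0,0,0.8],[36,-1.5,-14.4,0,0,0,0.8],[7.4,0.9,-14.6,0,0,0,0.8],[7.4,0.9,-14.6,0,0,0,0.8],[7.4,0.9,-14.6,0,0,0,0.8],[7.4,0.9,-14.6,0,0,0,0.8],[0,0,0,0,0,0,0.8],[0,0,0,0,0,0,0.8],[0,0,0,0,0,0,0.8]]'
cat >>h.py <<'E'
x=np.array([-.1255,.9921,0]);y=np.array([-.4504,-.057,.891]);z=np.array([.884,.1118,.454])
G=np.c_[x,y,z]
c=np.array([.5552,-.1773,.19])+.002*x+.0015*z
def gf():
    s=st();print("gun frame tcp",((s['tcp_pos']-c)@G*1000).round(1),"F",(s['force']@G).round(1))
E
python3 - <<'E'
from h import *
gf()
b=manip.snapshot("wrist")[:,:,::-1]
cv2.imwrite("pics/p4.png",cv2.resize(b,(800,600),interpolation=cv2.INTER_CUBIC))
E
```

```text
t: 9.2
tcp_pos: [0.5573, -0.2209, 0.2224]
tool_rot: [0.644, 0.728, 0.177, 0.153]
force: [-0.4, 0.2, -0.1]
finger_gap: 0.8
gripper_force: 0.0
t 9.2 tcp [ 0.5573 -0.2209  0.2224] y [0.884 0.108 0.455] z [ 0.451  0.06  -0.891] F [-0.4  0.2 -0.1] gap 0.8 0.0 q [-0.74  0.4   1.82  0.58  0.69 -1.28]
gun frame tcp [-45.5  30.4  10.2] F [ 0.2  0.1 -0.4]
```

View pics/p4.png

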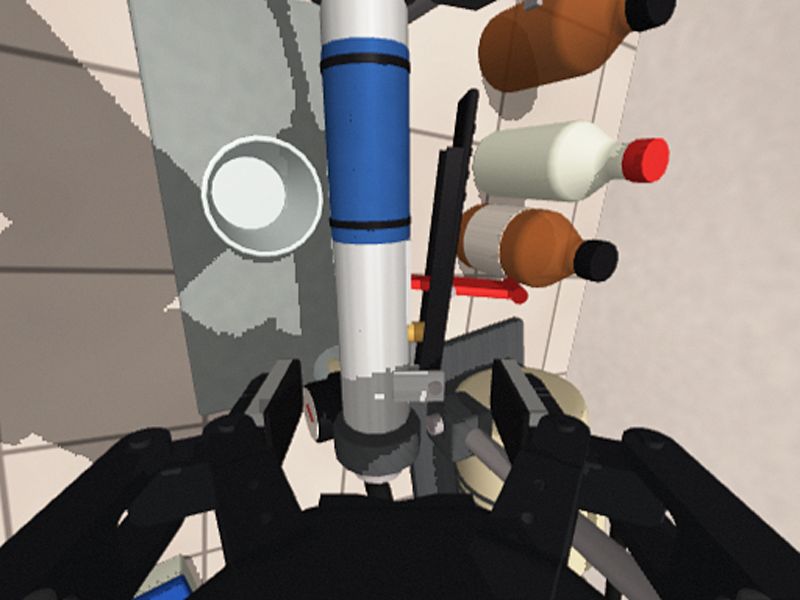

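Fingers at (290,400) and (495,400) straddle the body and paddle evenly, and the red tip (523,292) lies in the outer finger's path. Next: lower, then sweep forward.

```bash
python3 -m handwheel '[[5.6,0.7,-11.1,0,0,0,0.8],[5.6,0.7,-11.1,0,0,0,0.8],[5.6,0.7,-11.1,0,0,0,0.8],[5.6,0.7,-11.1,0,0,0,0.8],[0,0,0,0,0,0,0.8],[-0.5,4,0,0,0,0,0.8],[-0.5,4,0,0,0,0,0.8],[-0.5,4,0,0,0,0,0.8],[-0.5,4,0,0,0,0,0.8],[0,0,0,0,0,0,0.8]]'
python3 -c "from h import *;gf()"
```

```text
t: 10.5
tcp_pos: [0.578, -0.202, 0.1779]
tool_rot: [0.644, 0.728, 0.177, 0.153]
force: [0.4, -1.4, 1.0]
finger_gap: 0.803
gripper_force: 0.8
t 10.5 tcp [ 0.578  -0.202   0.1779] y [0.884 0.108 0.455] z [ 0.451  0.06  -0.891] F [ 0.4 -1.4  1. ] gap 0.803 0.7723895693197846 q [-0.69  0.49  1.84  0.65  0.58 -1.32]
gun frame tcp [-29.3 -19.7  10.4] F [-1.5  0.8  0.6]
```

Contact with the tab as expected (-1.5 N). Continuing the sweep.

```bash
python3 -m handwheel '[[-0.75,6,0,0,0,0,0.8],[-0.75,6,0,0,0,0,0.8],[-0.75,6,0,0,0,0,0.8],[-0.75,6,0,0,0,0,0.8],[-0.75,6,0,0,0,0,0.8],[-0.75,6,0,0,0,0,0.8],[-0.75,6,0,0,0,0,0.8],[-0.75,6,0,0,0,0,0.8],[-0.75,6,0,0,0,0,0.8],[-0.6,5,0,0,0,0,0.8]]'
python3 - <<'E'
from h import *
gf()
b=manip.snapshot("wrist")[:,:,::-1]
cv2.imwrite("pics/p5.png",cv2.resize(b,(800,600),interpolation=cv2.INTER_CUBIC))
E
```

```text
t: 11.75
tcp_pos: [0.57, -0.1421, 0.1772]
tool_rot: [0.644, 0.729, 0.177, 0.152]
force: [-0.0, 0.3, -0.8]
finger_gap: 0.797
gripper_force: 0.0
t 11.75 tcp [ 0.57   -0.1421  0.1772] y [0.885 0.108 0.454] z [ 0.45   0.061 -0.891] F [-0.   0.3 -0.8] gap 0.797 0.0 q [-0.59  0.46  1.91  0.67  0.51 -1.27]
gun frame tcp [ 31.  -20.1   9.7] F [ 0.3 -0.7 -0.3]
```

View pics/p5.png

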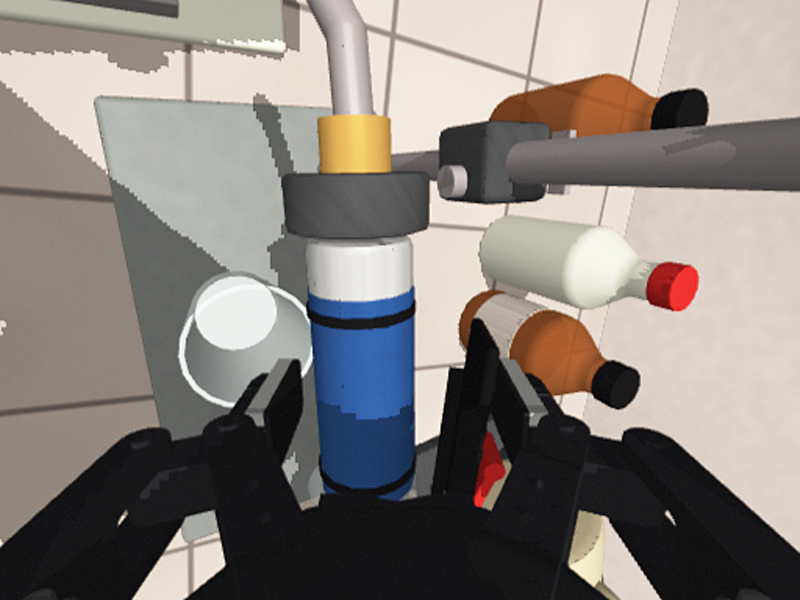

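```bash
python3 - <<'E'
from h import *
for th in(.8,.9,1.0,1.1,1.2,1.3,1.4):
    a,b=np.cos(th),np.sin(th);v=np.array([-4,32]);t=np.array([a*v[0]+b*v[1],-b*v[0]+a*v[1]])
    print(th,t,[ (proj("wrist",c+G@np.array([-20+t[0],yy,30+t[1]])/1000)[0]*800/512).round() for yy in(-9,9)])
E
```

```text
0.8 [20.16856807 25.16403906] [array([521., 463.]), array([536., 499.])]
0.9 [22.58002123 23.02482662] [array([515., 458.]), array([530., 493.])]
1.0 [24.76586229 20.65555773] [array([510., 453.]), array([524., 488.])]
1.1 [26.70425104 18.07990533] [array([503., 448.]), array([516., 483.])]
1.2 [28.37581973 15.32360449] [array([496., 444.]), array([508., 479.])]
1.3 [29.76386662 12.41419526] [array([488., 441.]), array([500., 475.])]
1.4 [30.85452279  9.38074749] [array([480., 439.]), array([491., 472.])]
```

The lock-off is folded, with its tip at (490,436), which is about 1.25 rad. Centre and pinch.

```bash
python3 -m handwheel '[[-2.7,-0.3,-1.4,0,0,0,0.8],[0,0,0,0,0,0,0.7],[0,0,0,0,0,0,0.6],[0,0,0,0,0,0,0.5],[0,0,0,0,0,0,0.3],[0,0,0,0,0,0,0.3],[0,0,0,0,0,0,0.3],[0,0,0,0,0,0,0.3],[0,0,0,0,0,0,0.3],[0,0,0,0,0,0,0.3]]' 40
python3 -c "from h import *;gf()"
```

```text
t: 13.05
tcp_pos: [0.566, -0.1436, 0.1759]
tool_rot: [0.643, 0.73, 0.175, 0.153]
force: [-8.2, -1.3, 8.4]
finger_gap: 0.502
gripper_force: 39.1
t 13.05 tcp [ 0.566  -0.1436  0.1759] y [0.885 0.111 0.452] z [ 0.448  0.059 -0.892] F [-8.2 -1.3  8.4] gap 0.502 39.053083062171936 q [-0.6   0.46  1.92  0.68  0.5  -1.28]
gun frame tcp [ 30.1 -19.3   5.4] F [-0.3 11.2 -3.6]
```

Gap is about 43 mm at 39 N, so the paddle is home. I'll hold it a further 2 s or so, then release.

```bash
python3 -m handwheel '[[0,0,0,0,0,0,0.3],[0,0,0,0,0,0,0.3],[0,0,0,0,0,0,0.3],[0,0,0,0,0,0,0.3],[0,0,0,0,0,0,0.3],[0,0,0,0,0,0,0.3],[0,0,0,0,0,0,0.3],[0,0,0,0,0,0,0.3],[0,0,0,0,0,0,0.3],[0,0,0,0,0,0,0.3]]'
python3 -m handwheel '[[0,0,0,0,0,0,0.3],[0,0,0,0,0,0,0.3],[0,0,0,0,0,0,0.3],[0,0,0,0,0,0,0.3],[0,0,0,0,0,0,0.6],[0,0,0,0,0,0,0.8],[0,0,0,0,0,0,0.8],[2.7,0.3,1.4,0,0,0,0.8],[0,0,0,0,0,0,0.8],[0,0,0,0,0,0,0.8]]'
python3 -m handwheel '[[-7,-0.9,13.9,0,0,0,0.8],[-7,-0.9,13.9,0,0,0,0.8],[-7,-0.9,13.9,0,0,0,0.8],[-9,-1.1,17.8,0,0,0,0.8],[-9,-1.1,17.8,0,0,0,0.8],[-9,-1.1,17.8,0,0,0,0.8],[-9,-1.1,17.8,0,0,0,0.8],[-9,-1.1,17.8,0,0,0,0.8],[0,0,0,0,0,0,0.8],[0,0,0,0,0,0,0.8]]'
python3 - <<'E'
from h import *
gf()
a=manip.snapshot("scene")[:,:,::-1][120:260,200:380];b=manip.snapshot("wrist")[:,:,::-1]
cv2.imwrite("pics/p6.png",np.hstack([cv2.resize(a,(400,311),interpolation=cv2.INTER_CUBIC),cv2.resize(b,(400,311))]))
E
```

```text
t: 14.3
tcp_pos: [0.5659, -0.1436, 0.1759]
tool_rot: [0.643, 0.73, 0.175, 0.153]
force: [-7.6, -2.9, 8.1]
finger_gap: 0.499
gripper_force: 39.1
t: 15.55
tcp_pos: [0.5702, -0.1427, 0.1772]
tool_rot: [0.644, 0.728, 0.177, 0.153]
force: [0.3, 0.4, 0.5]
finger_gap: 0.796
gripper_force: 0.0
t: 16.8
tcp_pos: [0.504, -0.1508, 0.308]
tool_rot: [0.644, 0.728, 0.176, 0.153]
force: [1.3, 0.1, 0.1]
finger_gap: 0.8
gripper_force: 0.0
t 16.8 tcp [ 0.504  -0.1508  0.308 ] y [0.885 0.108 0.454] z [ 0.45   0.06  -0.891] F [1.3 0.1 0.1] gap 0.8 0.0 q [-0.7   0.17  1.88  0.48  0.82 -1.11]
gun frame tcp [ 30.7 126.7   9.8] F [-0.  -0.5  1.2]
```

View pics/p6.png

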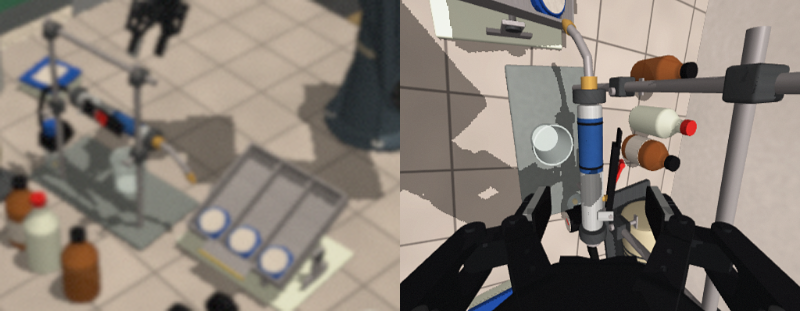

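The tray is still tipped with the three holders at its far end, scene view (213,220), (243,240) and (275,262). The paddle is out again, with its free end at (617,135) in the wrist view. The lock-off is folded, and the bottles and beaker are standing.

```bash
python3 -c "from station import manip;print(manip.sign_off())"
```

```text
the job is handed in; nothing more can be done
None
```

I tipped the tray so all three holders slid to the far end, flipped the lock-off, pinched the paddle home for over two seconds and released it, and knocked nothing over; the job is handed in at about 17 s, but hand-in returned no verdict.

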